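# Put the steam valve cap away in the touch-latch drawer

### The job

Press the front of the little touch-latch drawer so that it springs right open, set the pressure cooker's steam valve cap down inside it (do not drop it from a height), then press the front in again until it catches and stays shut with the cap inside. The latch is delicate: press slowly, feel for its stop and never push the front with more than 16 newtons, and leave the other kitchen things where they are.

Things in the scene. Friction and masses are not known exactly. Their poses are not given: they have to be found in the camera images.
- drawer (a joint): Drawer travel in m: 0 = latched shut, 0.075 = sprung fully open, negative = pressed in further (to -0.023). A spring pushes out: 7 N when shut, 4.5 N when open; damped, it opens in about 1 s. It latches or opens only if pressed right to its stop, 6 to 20 mm past 0; that depth is hidden and differs each time, and for opening and shutting. Opened, it must come out 50 mm first.
- front: White upright drawer front, no handle: 14 mm thick, 190 mm wide, 8 to 88 mm above the counter, moving with the drawer; latched, it stands 24 mm clear of the cabinet's top board. Origin: middle of its outer face, at counter height. Its +x points level into the cabinet (the way to press; it opens along -x), +y along the panel, +z up. Pushing it with more than 16 N, knocks too, damages the latch.
- push_spot (a point): Middle of the front's outer face, 55 mm above the counter: touch and press here slowly. The stop feels stiff (6 N per mm on top of the spring); at a level push of 10 to 12 N the latch has tripped. Then back away: a shut drawer springs open and follows the fingers to 0.075, an open one pushed home rests at 0. Let go before the stop, it stays as it was (shut, or springs open again).
- tray_spot (a point): Point on the plywood tray's floor, 13 mm above the counter, midway across, 55 mm behind the front's outer face: a good place for the cap. The tray moves with the front; in the front's frame its inside spans x = 14 to 153 mm and y = -87 to 87 mm, side walls reach 45 mm above the counter. Open, x = 14 to 113 mm is clear of the cabinet's top board.
- cabinet: Dark wooden counter-top cabinet holding the drawer, fixed: top board 170 mm deep, 210 mm wide, 80 mm high; sides and floor reach 22 mm further forward (sides 72 mm high). Origin below the centre of the top board, at counter height; axes as the drawer front's. The front's outer face lies at x = -123 mm of this frame when latched, -198 mm when open.
- valve_cap: Steam valve cap: black rubber-edged foot 42 mm across and 10 mm high, above it a round aluminium stem 24 mm across from 10 to 46 mm height; 80 g. Origin at the centre of its underside, +z up. Stands upright on the counter; pick it up by the stem.
- salt: Glass salt shaker with steel top, 42 mm across, 68 mm high; origin at the centre of its underside. Leave alone.
- egg_cup: Blue ceramic egg cup, 48 mm across, 58 mm high; origin at the centre of its underside. Leave alone.
- cooker: Aluminium pressure cooker, 228 mm across, about 176 mm high, with black handles along its y axis (out to 210 mm on +y); origin at the centre of its underside. Leave alone.
- pitcher: White ceramic pitcher, 96 mm across, 170 mm high, handle on its +y side; origin at the centre of its underside. Leave alone.
- colander: Steel colander, 216 mm across, 80 mm high, two loop handles; origin at the centre of its underside. Leave alone.
- jar: Jar with red lid, 80 mm across, 110 mm high; origin at the centre of its underside. Leave alone.
There are look-alikes about, which are no part of the job. Leave any green or yellow look-alike of the valve_cap alone.

How it is judged:
By the outcome, as a careful person would: the job done as asked, in the order asked, and still so for the second after the job is handed in, with the robot touching nothing.
It also fails if it takes over 72 s, if anything falls off the work surface, if the arm or the gripper's body presses on something with over 40 N, if the wrist force passes 120 N, or if a joint passes its speed limit or range.

### The arm

A 7-joint arm with a two-finger parallel gripper is mounted at the origin on the work surface. World frame = base frame: x ahead of the robot, y to its left, z up, the work surface at z = 0. Lengths are in m, angles in rad, forces in N, time in s.
With the tool pointing down it reaches from about 0.425 to 1.025 m from the base axis. Payload 9.4 kg.
Tool frame: the origin (TCP) lies on the centre line of the jaws, within the pads' length; the fingertips stand 8 mm ahead of it and the grasp point (between the pads) lies 11 mm behind it; z points along the fingers, y is the line along which they close (so a half turn about z gives the same grasp; the last joint's range is limited). The gripper opens to 85 mm and grips with 20 to 120 N. Pads are 22 mm wide; open, the fingers measure 114 mm over their backs; the gripper's body (76 mm by 85 mm) begins 54 mm behind the grasp point. The pads swing forward as they close: fully open they stand 13 mm farther back than shut.
Start: joints at [-1.284, 0.599, -0.003, 1.599, 0.002, 0.943, -0.08], TCP at [0.258, 0.678, 0.239] pointing down, gripper open.
Joint ranges: [-2.57, 2.57], [-0.35, 1.97], [-1.29, 1.29], [0.11, 2.56], [-1.05, 4.19], [0.11, 1.86], [-2.63, 2.63]. Speed limits (rad/s): [2.22, 2.22, 3.01, 3.01, 3.14, 3.14, 3.14].

### API

Orientations are given as a rotation vector (axis times angle).
In Python, from plant import bot gives the robot as it stands. The module is installed in compiled form; this text tells all that it offers.
- The arm moves only by the tool arm_command, never from a script. Its argument "steps" is a list of rows, each a list of 3 entries, a list of its own where there are three numbers: the shift along the tool's x, y, z in mm, then the turn, a rotation vector about the tool's x, y, z in rad, then the gripper command: -1 is fully open, 1 is shut, values between are in proportion. In form: [[[x, y, z], [rx, ry, rz], hand], ...]. A call has 1 to 20 rows; each row shifts and turns the commanded pose from where the row before left it, along the tool's axes as they then stand; what a row does not reach is not made up. A row lasts 1/10 s, in which the tool goes at most 50 mm and 8.59 degrees, less where a joint would pass 70% of its speed; a pose out of reach is approached as far as the arm can. A call is refused whole if a number of a shift passes 50 or a number of a turn 0.15, either way. A call with a gripper value outside its range is refused whole. The fingers move at their own pace and stop on an object; "grip_force" is the grip in N (left out, the last holds). Time passes only in rows, so rows that do not move let the fingers close. It gives the time, the measured TCP pose, the force, the opening and the grip force at its end, in the units of the state.
- bot.state(): the state, without advancing time (a new reading comes with each control period).
- bot.grab_frame(name): name is "side" or "top"; returns the picture (384x512x3 uint8, blue, green, red); there is no depth.
- bot.camera_info(name): a dict with "mtx" (3x3 intrinsics, pixels), "R" (3x3) and "t" (3): a world point X has camera coordinates R X + t. Camera axes: x right, y down, z forward; pixel columns grow to the right and rows downward; lengths in m; the calibration is good to about 2 mm. A picture is of the moment at which its call begins. camera_info takes no time and is no camera call.
- bot.job_done(): hands the job in; it is judged then, once.
The state is a dict: "clock": time; "joint_pos": joint angles; "qd": joint speeds; "joint_efforts": joint torques, N m; "tcp_pos": TCP position; "tcp_rot": TCP orientation; "wrist_force": force on the tool from outside, world axes, zero at the start; "moment": the same for the moment, N m; "width": finger opening in m; "grip_force": force on a finger pad.
Only numpy, scipy, OpenCV 4.12 (cv2) and the standard library are available. Lean on these libraries where they do the work, as an engineer would, in place of code of your own. Each camera call takes 0.05 s, during which the arm holds its last target. There are 200 camera calls.

## Working session

There is one attempt and no reset: what is moved stays moved. The work goes in short steps, Python scripts to look and compute and a tool call to move; the robot and the scene stay as the last step left them, time stands still between calls to the robot, and variables do not carry over. Pictures are saved under pics/ and viewed, at most 10 in all, crops included, and the job is handed in when it is done.

Besides the shell and the picture viewer there is one more tool, called after "Emit:" in YAML: its name, and indented under it one key for each argument. arm_command: Moves the arm, as the interface text tells. Its arguments: {"type":"object","properties":{"steps":{"type":"array"},"grip_force":{"type":"number"}},"required":["steps"]}

```bash
mkdir -p pics
python3 - <<'E'
from plant import bot
import cv2
for n in("side","top"):
    cv2.imwrite(f"pics/{n}0.png",cv2.resize(bot.grab_frame(n),(800,600),interpolation=cv2.INTER_CUBIC))
    c=bot.camera_info(n);print(n,c["mtx"],c["R"],c["t"])
s=bot.state();print(s)
E
```

```text
side [[446.69653859   0.         263.70700574]
 [  0.         446.69653859 184.47648879]
 [  0.           0.           1.        ]] [[-0.99608501 -0.08729029 -0.01396603]
 [-0.03271337  0.510751   -0.85910608]
 [ 0.08212478 -0.85528581 -0.51160698]] [0.54932688 0.09836439 1.35715014]
top [[429.392711     0.         257.08337296]
 [  0.         429.392711   187.38368376]
 [  0.           0.           1.        ]] [[ 0.03042065 -0.99948263  0.01044337]
 [-0.99721671 -0.03105991 -0.06777989]
 [ 0.06806919 -0.0083524  -0.99764564]] [-0.07800292  0.566038    1.70551517]
{'clock': 0.1, 'joint_pos': array([-1.2837246 ,  0.60008424, -0.00256605,  1.60004603,  0.00177598,
        0.94292248, -0.07979722]), 'qd': array([ 0.00140193, -0.00178525, -0.00095823,  0.0005456 , -0.0005587 ,
       -0.00011665,  0.00078697]), 'joint_efforts': array([ 4.84767195e-03, -7.77993250e+01,  1.56996075e+00, -2.58628553e+01,
        1.26569183e-02,  5.42826150e-03,  2.84501562e-05]), 'tcp_pos': array([0.25779999, 0.67716961, 0.23847609]), 'tcp_rot': array([-5.68134712e-01, -3.08962872e+00,  2.27574111e-03]), 'wrist_force': array([ 0.50165044, -0.07016781,  0.69707085]), 'moment': array([0.00512307, 0.00986817, 0.03508893]), 'grip_force': 0.0, 'width': 0.08546134445147546}
```

View pics/side0.png

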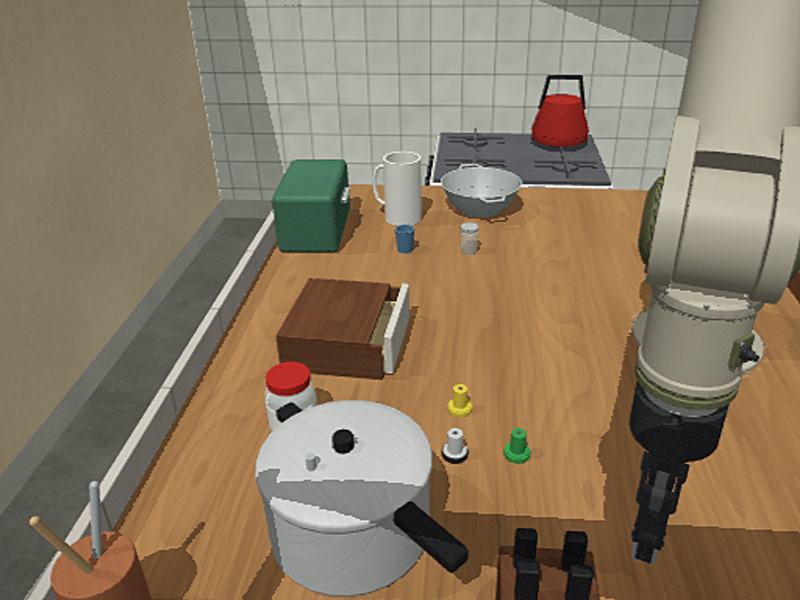

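View pics/top0.png

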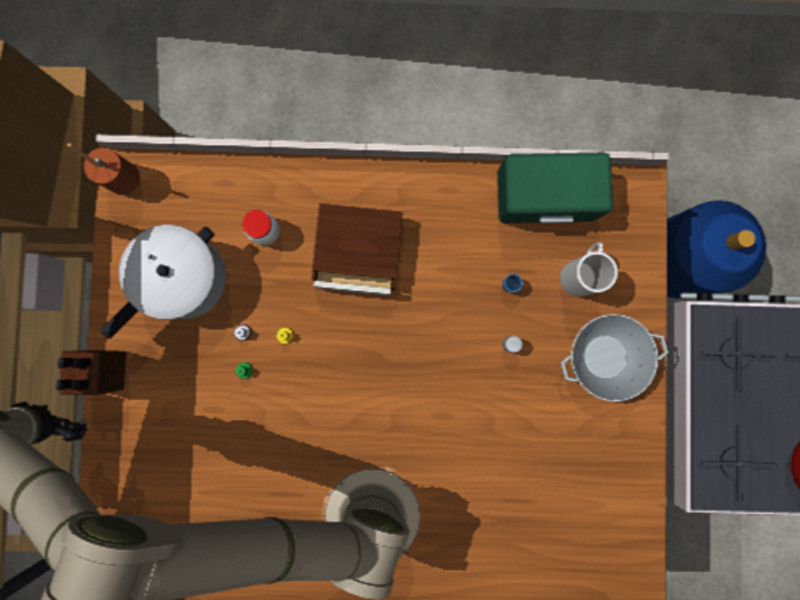

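The pictures show the shut drawer (side 390,330; top 353,285), with the black-footed cap at side (455,450) and top (243,333). The yellow and green look-alikes are next to the cap. I'll zoom in on both.

Run:
```python
from plant import bot
import cv2,numpy as np
s=bot.grab_frame("side");t=bot.grab_frame("top")
a=s[170:300,170:350]; b=t[125:245,145:265]
A=cv2.resize(a,None,fx=3.3,fy=3.3,interpolation=cv2.INTER_CUBIC)[:, :]
cv2.imwrite("pics/s1.png",cv2.resize(a,(720,520),interpolation=cv2.INTER_CUBIC))
cv2.imwrite("pics/t1.png",cv2.resize(b,(600,600),interpolation=cv2.INTER_CUBIC))
```

```text
(no output)
```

View pics/s1.png

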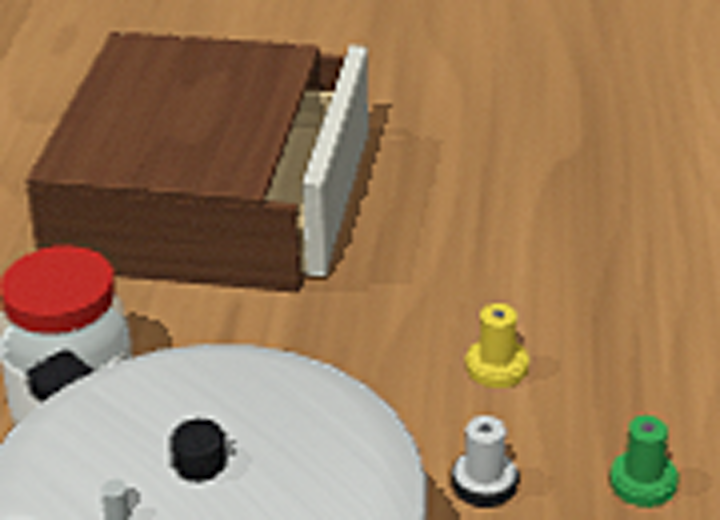

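View pics/t1.png

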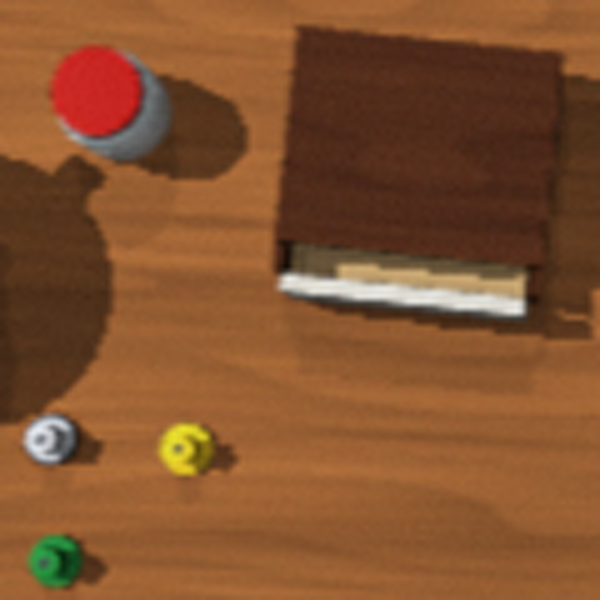

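```bash
cat > h.py <<'E'
from plant import bot
import numpy as np
from scipy.spatial.transform import Rotation as Rn
def w(cam,uv,z):
    c=bot.camera_info(cam);d=c["R"].T@np.linalg.solve(c["mtx"],[*uv,1]);o=-c["R"].T@c["t"]
    return o+d*(z-o[2])/d[2]
def S(u,v,z): return w("side",((u+.5)/4-.5+170,(v+.5)/4-.5+170),z)
def T(u,v,z): return w("top",((u+.5)/5-.5+145,(v+.5)/5-.5+125),z)
E
python3 - <<'E'
from h import *
np.set_printoptions(precision=4,suppress=True)
print("cap",S(486,425,.046),T(45,439,.046)); print("yel",T(180,449,.046),S(498,312,.046)); print("grn",T(47,561,.046))
print("board",*[T(*p,.08) for p in((298,26),(563,53),(545,264),(282,240))])
print("boardS",*[S(*p,.08) for p in((113,34),(319,47),(266,206),(30,182))])
print("frT",*[T(*p,.088) for p in((280,292),(525,317))]);print("frS",*[S(*p,.088) for p in((367,49),(325,183))], S(323,275,.008))
print("cooker/jar",w("top",(257/1.5625,226/1.5625),.11))
E
```

```text
cap [0.4543 0.3449 0.046 ] [0.4552 0.3432 0.046 ]
yel [0.4506 0.237  0.046 ] [0.4502 0.2369 0.046 ]
grn [0.36   0.3372 0.046 ]
board [0.783  0.1534 0.08  ] [ 0.7684 -0.0543  0.08  ] [ 0.6025 -0.0453  0.08  ] [0.6147 0.1592 0.08  ]
boardS [ 0.7648 -0.0486  0.08  ] [ 0.5988 -0.0387  0.08  ] [0.6103 0.1763 0.08  ] [0.7785 0.159  0.08  ]
frT [0.5737 0.1582 0.088 ] [ 0.5602 -0.0312  0.088 ]
frS [ 0.5596 -0.0244  0.088 ] [0.5717 0.1578 0.088 ] [0.5756 0.1569 0.008 ]
cooker/jar [0.7147 0.2991 0.11  ]
```

```bash
cat >> h.py <<'E'
np.set_printoptions(precision=4,suppress=True)
YAW=-0.066
fx=np.array([np.cos(YAW),np.sin(YAW),0]);fy=np.array([-fx[1],fx[0],0])
C=np.array([.691,.0535,0])
def rot(yaw=YAW,tilt=0,flip=False):  # tool down, tool y along panel, fingertips leaning to +fx by tilt
    z=-np.cos(tilt)*np.array([0,0,1])+np.sin(tilt)*np.array([np.cos(yaw),np.sin(yaw),0])
    y=np.array([-np.sin(yaw),np.cos(yaw),0])*(-1 if flip else 1)
    return np.c_[np.cross(y,z),y,z]
def plan(p,Rt=None):
    s=bot.state();R=Rn.from_rotvec(s["tcp_rot"]).as_matrix()
    print("tcp",s["tcp_pos"],"joints",s["joint_pos"]);print("axes\n",R)
    if Rt is None: Rt=R
    print("shift mm in current tool",1e3*R.T@(np.array(p)-s["tcp_pos"]),"in target tool",1e3*Rt.T@(np.array(p)-s["tcp_pos"]),"turn",Rn.from_matrix(R.T@Rt).as_rotvec())
E
python3 - <<'E'
from h import *
t=.26
for f in(0,1):
    Rt=rot(tilt=t,flip=f); tip=C-.123*fx-.035*fx+[0,0,.055]  # fingertip 35mm before face
    # tip front edge: tcp+8z ± 11x
    p=tip-.008*Rt[:,2]-.011*np.sign(Rt[:,0]@fx)*Rt[:,0]; print(p); plan([p[0],p[1],.20],Rt)
print(w("top",(165/1.5625,270/1.5625),.18))
E
```

```text
[0.5207 0.0648 0.0599]
tcp [0.2579 0.6773 0.2387] joints [-1.2837  0.5999 -0.0025  1.5998  0.0018  0.9429 -0.0798]
axes
 [[-0.9346  0.3558 -0.0002]
 [ 0.3558  0.9346 -0.001 ]
 [-0.0001 -0.001  -1.    ]]
shift mm in current tool [-463.5003 -478.897    39.2555] in target tool [-282.4553 -593.8529  115.2111] turn [-0.0397 -0.2581 -0.296 ]
[0.5207 0.0648 0.0599]
tcp [0.2579 0.6773 0.2387] joints [-1.2837  0.5999 -0.0025  1.5998  0.0018  0.9429 -0.0798]
axes
 [[-0.9346  0.3558 -0.0002]
 [ 0.3558  0.9346 -0.001 ]
 [-0.0001 -0.001  -1.    ]]
shift mm in current tool [-463.5003 -478.897    39.2555] in target tool [282.4553 593.8529 115.2111] turn [-0.369   0.0568  2.8219]
[0.5932 0.4933 0.18  ]
```

Emit:
arm_command:
  steps:
    - [[-10, -10, 0], [0, 0, 0], 1]
    - [[-24, -24, 1], [0, 0, 0], 1]
    - [[-24, -24, 2], [0, 0, 0], 1]
    - [[-24, -24, 2], [0, 0, 0], 1]
    - [[-24, -24, 2], [0, 0, 0], 1]
    - [[-24, -24, 2], [0, 0, 0], 1]
    - [[-24, -24, 2], [0, 0, 0], 1]
    - [[-24, -24, 2], [0, 0, 0], 1]
    - [[-24, -24, 2], [0, 0, 0], 1]
    - [[-24, -24, 2], [0, 0, 0], 1]
    - [[-24, -24, 2], [0, 0, 0], 1]
    - [[-24, -24, 2], [0, 0, 0], 1]
    - [[-24, -24, 2], [0, 0, 0], 1]
    - [[-24, -24, 2], [0, 0, 0], 1]
    - [[-24, -24, 2], [0, 0, 0], 1]
    - [[-24, -24, 2], [0, 0, 0], 1]
    - [[-24, -24, 2], [0, 0, 0], 1]
    - [[-24, -24, 2], [0, 0, 0], 1]
    - [[-24, -24, 2], [0, 0, 0], 1]
    - [[-22, -24, 2], [0, 0, 0], 1]

```text
clock: 2.2
tcp_pos: [0.5258, 0.0746, 0.2024]
tcp_rot: [0.57, 3.089, -0.0]
wrist_force: [0.3, 0.4, -0.5]
width: -0.0003
grip_force: 0.0
```

Emit:
arm_command:
  steps:
    - [[0, -10, 0], [-0.013, -0.086, -0.1], 1]
    - [[0, -10, 0], [-0.013, -0.086, -0.1], 1]
    - [[0, -10, 0], [-0.013, -0.086, -0.1], 1]
    - [[0, 0, 0], [0, 0, 0], 1]

```text
clock: 2.6
tcp_pos: [0.5146, 0.0456, 0.2018]
tcp_rot: [0.089, 2.881, -0.014]
wrist_force: [-0.5, 0.2, 0.0]
width: 0.0001
grip_force: 0.0
```

Run:
```python
from h import *
Rt=rot(tilt=.26); tip=C-.123*fx-.035*fx+[0,0,.055]
p=tip-.008*Rt[:,2]+.011*Rt[:,0]; print(p); plan(p,Rt); s=bot.state();print(s["wrist_force"],s["width"],s["clock"],Rt)
```

```text
[0.5207 0.0648 0.0599]
tcp [0.5146 0.0456 0.2018] joints [-0.2887  0.3369  0.0528  2.29    0.226   0.2749  1.058 ]
axes
 [[-0.9649  0.0618  0.2554]
 [ 0.0592  0.9981 -0.0178]
 [-0.256  -0.002  -0.9667]]
shift mm in current tool [ 31.5619  19.7453 138.419 ] in target tool [ 31.8035  19.4801 138.4012] turn [-0.0009 -0.0011  0.0046]
[-0.4594  0.1931  0.0419] 0.00013978834340741116 2.6 [[-0.9643  0.066   0.2565]
 [ 0.0637  0.9978 -0.017 ]
 [-0.2571  0.     -0.9664]]
```

Emit:
arm_command:
  steps:
    - [[5, 3, 18], [0, 0, 0.005], 1]
    - [[5, 3, 20], [0, 0, 0], 1]
    - [[5, 3, 20], [0, 0, 0], 1]
    - [[5, 3, 20], [0, 0, 0], 1]
    - [[4, 3, 20], [0, 0, 0], 1]
    - [[4, 3, 20], [0, 0, 0], 1]
    - [[4, 2, 20], [0, 0, 0], 1]
    - [[0, 0, 0], [0, 0, 0], 1]
    - [[0, 0, 0], [0, 0, 0], 1]

```text
clock: 3.5
tcp_pos: [0.5191, 0.0548, 0.1121]
tcp_rot: [0.101, 2.888, -0.039]
wrist_force: [-0.6, 0.8, 0.5]
width: -0.0002
grip_force: 0.0
```

Run:
```python
from h import *
import cv2
s=bot.state();R=Rn.from_rotvec(s["tcp_rot"]).as_matrix();print(s["tcp_pos"],s["wrist_force"],s["joint_pos"])
print("1mm fx in tool",R.T@fx)
c=s["tcp_pos"]+.008*R[:,2]-.011*R[:,0];print("gap",(C-.123*fx-c)@fx,"lat",(c-C)@fy,c[2])
f=bot.grab_frame("side")[150:300,160:360];cv2.imwrite("pics/p1.png",cv2.resize(f,(800,600),interpolation=cv2.INTER_CUBIC))
```

```text
[0.5191 0.0548 0.1121] [-0.6272  0.7532  0.5306] [-0.2823  0.5175  0.0084  2.347   1.1401  0.1074  0.0989]
1mm fx in tool [-0.9683  0.0062  0.2497]
gap 0.03592271263644603 lat -0.010191453235369081 0.10713463037372045
```

View pics/p1.png

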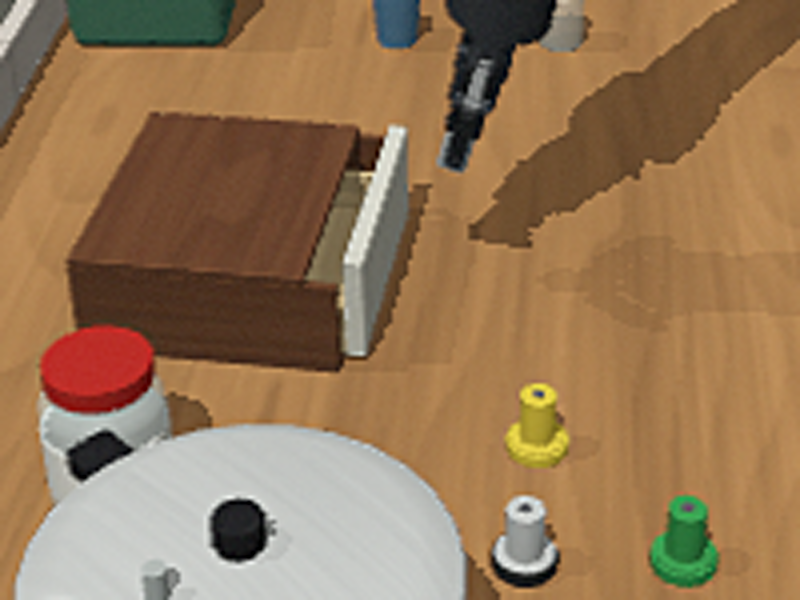

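The view shows the fingers hovering about 36 mm in front of the panel. Joint 6 is at its lower limit, which blocked the descent, so I'll raise the tool slightly and take out most of the tilt.

Emit:
arm_command:
  steps:
    - [[0, 0, -10], [0, 0.09, 0], 1]
    - [[0, 0, -5], [0, 0.09, 0], 1]
    - [[0, 0, 0], [0, 0, 0], 1]

```text
clock: 3.85
tcp_pos: [0.522, 0.052, 0.1152]
tcp_rot: [0.115, 2.996, -0.044]
wrist_force: [0.3, -1.2, 0.7]
width: -0.0001
grip_force: 0.0
```

Run:
```python
from h import *
Rt=rot(tilt=.07); tip=C-.123*fx-.025*fx+[0,0,.050]
p=tip-.008*Rt[:,2]+.011*Rt[:,0]; print(p); plan(p,Rt); s=bot.state();print(s["wrist_force"],s["clock"])
```

```text
[0.5318 0.064  0.0572]
tcp [0.522  0.052  0.1152] joints [ 0.0342  0.5451 -0.3971  2.2434  0.8377  0.3767  0.413 ]
axes
 [[-0.9868  0.0787  0.1417]
 [ 0.0745  0.9966 -0.035 ]
 [-0.144  -0.024  -0.9893]]
shift mm in current tool [-0.4272 14.1712 58.3857] in target tool [-4.9119 12.6697 58.5256] turn [-0.0252  0.0743 -0.0102]
[ 0.3183 -1.2047  0.6762] 3.85
```

Emit:
arm_command:
  steps:
    - [[0, 0, 0], [-0.025, 0.074, -0.01], 1]
    - [[-1, 3, 12], [0, 0, 0], 1]
    - [[-1, 3, 12], [0, 0, 0], 1]
    - [[-1, 3, 12], [0, 0, 0], 1]
    - [[-1, 3, 12], [0, 0, 0], 1]
    - [[-1, 1, 10], [0, 0, 0], 1]
    - [[0, 0, 0], [0, 0, 0], 1]

```text
clock: 4.55
tcp_pos: [0.53, 0.0659, 0.0551]
tcp_rot: [0.09, 3.07, -0.012]
wrist_force: [-0.5, 0.0, 0.5]
width: -0.0
grip_force: 0.0
```

```bash
cat >> h.py <<'E'
def fr():
    s=bot.state();R=Rn.from_rotvec(s["tcp_rot"]).as_matrix();print(s["tcp_pos"],"F",s["wrist_force"],"push",-s["wrist_force"]@fx,"j6",s["joint_pos"][5],"clock",s["clock"])
    print("1mm fx in tool",R.T@fx)
    c=s["tcp_pos"]+.008*R[:,2]-.011*R[:,0];print("gap",(C-.123*fx-c)@fx,"lat",(c-C)@fy,"tipz",c[2],"TCPx",(s["tcp_pos"]-C)@fx)
E
python3 -c "
from h import *
fr();plan([.5318,.064,.0572],rot(tilt=.07))"
```

```text
[0.53   0.0659 0.0551] F [-0.4681  0.0441  0.5497] push 0.4699794237567216 j6 0.3462710634101722 clock 4.55
1mm fx in tool [-0.9975 -0.0072  0.0701]
gap 0.026971179403924045 lat 0.0018017727623973131 tipz 0.047928778339001964 TCPx -0.1615046062204802
tcp [0.53   0.0659 0.0551] joints [ 0.0125  0.6706 -0.3737  2.2051  0.8484  0.3463  0.4246]
axes
 [[-0.9958  0.0588  0.0696]
 [ 0.0583  0.9983 -0.0099]
 [-0.0701 -0.0058 -0.9975]]
shift mm in current tool [-2.0848 -1.8092 -1.9098] in target tool [-2.0981 -1.7833 -1.9196] turn [-0.0053  0.0001  0.0075]
```

Emit:
arm_command:
  steps:
    - [[-5, -1, -3], [0, 0, 0], 1]
    - [[-5, 0, 0], [0, 0, 0], 1]
    - [[-4, 0, 0], [0, 0, 0], 1]
    - [[-3, 0, 0], [0, 0, 0], 1]
    - [[-1, 0, 0], [0, 0, 0], 1]
    - [[-1, 0, 0], [0, 0, 0], 1]
    - [[-1, 0, 0], [0, 0, 0], 1]
    - [[0, 0, 0], [0, 0, 0], 1]

```text
clock: 5.35
tcp_pos: [0.5503, 0.0624, 0.0611]
tcp_rot: [0.094, 3.069, -0.011]
wrist_force: [0.1, -0.3, 0.5]
width: -0.0002
grip_force: 0.0
```

Emit:
arm_command:
  steps:
    - [[-1, 0, 0.07], [0, 0, 0], 1]
    - [[-1, 0, 0.07], [0, 0, 0], 1]
    - [[-1, 0, 0.07], [0, 0, 0], 1]
    - [[0, 0, 0], [0, 0, 0], 1]

```text
clock: 5.75
tcp_pos: [0.5535, 0.0623, 0.0611]
tcp_rot: [0.094, 3.068, -0.011]
wrist_force: [-0.2, -0.4, 0.8]
width: -0.0
grip_force: 0.0
```

Emit:
arm_command:
  steps:
    - [[-1, 0, 0.07], [0, 0, 0], 1]
    - [[-1, 0, 0.07], [0, 0, 0], 1]
    - [[0, 0, 0], [0, 0, 0], 1]

```text
clock: 6.05
tcp_pos: [0.5555, 0.0622, 0.0611]
tcp_rot: [0.094, 3.068, -0.011]
wrist_force: [-0.3, 0.8, -0.2]
width: 0.0001
grip_force: 0.0
```

Emit:
arm_command:
  steps:
    - [[-1, 0, 0.07], [0, 0, 0], 1]
    - [[-1, 0, 0.07], [0, 0, 0], 1]
    - [[0, 0, 0], [0, 0, 0], 1]

```text
clock: 6.35
tcp_pos: [0.557, 0.062, 0.061]
tcp_rot: [0.094, 3.069, -0.011]
wrist_force: [-1.7, 0.3, 0.3]
width: -0.0004
grip_force: 0.8
```

Emit:
arm_command:
  steps:
    - [[-1, 0, 0.07], [0, 0, 0], 1]
    - [[-1, 0, 0.07], [0, 0, 0], 1]
    - [[0, 0, 0], [0, 0, 0], 1]

```text
clock: 6.65
tcp_pos: [0.558, 0.0619, 0.061]
tcp_rot: [0.094, 3.07, -0.012]
wrist_force: [-7.2, 1.1, 4.1]
width: -0.0002
grip_force: 3.1
```

Emit:
arm_command:
  steps:
    - [[-0.8, 0, 0.05], [0, 0, 0], 1]
    - [[-0.7, 0, 0.05], [0, 0, 0], 1]
    - [[0, 0, 0], [0, 0, 0], 1]

```text
clock: 6.95
tcp_pos: [0.5593, 0.0618, 0.061]
tcp_rot: [0.094, 3.071, -0.012]
wrist_force: [-6.6, 1.0, 4.7]
width: 0.0004
grip_force: 3.4
```

Emit:
arm_command:
  steps:
    - [[-0.6, 0, 0.05], [0, 0, 0], 1]
    - [[-0.4, 0, 0.02], [0, 0, 0], 1]
    - [[0, 0, 0], [0, 0, 0], 1]

```text
clock: 7.25
tcp_pos: [0.5603, 0.0618, 0.061]
tcp_rot: [0.094, 3.071, -0.012]
wrist_force: [-7.3, 0.2, 5.5]
width: 0.0002
grip_force: 3.5
```

Emit:
arm_command:
  steps:
    - [[-0.8, 0, 0.05], [0, 0, 0], 1]
    - [[-0.8, 0, 0.05], [0, 0, 0], 1]
    - [[-0.8, 0, 0.05], [0, 0, 0], 1]
    - [[0, 0, 0], [0, 0, 0], 1]

```text
clock: 7.65
tcp_pos: [0.5626, 0.0616, 0.061]
tcp_rot: [0.094, 3.071, -0.012]
wrist_force: [-7.0, 1.3, 5.0]
width: 0.0002
grip_force: 3.4
```

Emit:
arm_command:
  steps:
    - [[-0.7, 0, 0.05], [0, 0, 0], 1]
    - [[-0.7, 0, 0.05], [0, 0, 0], 1]
    - [[0, 0, 0], [0, 0, 0], 1]

```text
clock: 7.95
tcp_pos: [0.564, 0.0615, 0.061]
tcp_rot: [0.094, 3.071, -0.012]
wrist_force: [-6.6, 0.5, 4.7]
width: -0.0002
grip_force: 3.5
```

Emit:
arm_command:
  steps:
    - [[-0.7, 0, 0.05], [0, 0, 0], 1]
    - [[-0.7, 0, 0.05], [0, 0, 0], 1]
    - [[0, 0, 0], [0, 0, 0], 1]

```text
clock: 8.25
tcp_pos: [0.5654, 0.0614, 0.061]
tcp_rot: [0.094, 3.071, -0.012]
wrist_force: [-5.9, 0.8, 4.6]
width: -0.0004
grip_force: 3.5
```

Emit:
arm_command:
  steps:
    - [[-0.7, 0, 0.05], [0, 0, 0], 1]
    - [[-0.7, 0, 0.05], [0, 0, 0], 1]
    - [[0, 0, 0], [0, 0, 0], 1]

```text
clock: 8.55
tcp_pos: [0.5668, 0.0613, 0.061]
tcp_rot: [0.094, 3.071, -0.012]
wrist_force: [-7.6, -0.2, 5.2]
width: -0.0001
grip_force: 3.5
```

Emit:
arm_command:
  steps:
    - [[-0.7, 0, 0.05], [0, 0, 0], 1]
    - [[-0.7, 0, 0.05], [0, 0, 0], 1]
    - [[0, 0, 0], [0, 0, 0], 1]

```text
clock: 8.85
tcp_pos: [0.5682, 0.0612, 0.061]
tcp_rot: [0.094, 3.071, -0.012]
wrist_force: [-6.4, 0.6, 4.7]
width: -0.0003
grip_force: 3.5
```

Emit:
arm_command:
  steps:
    - [[-0.7, 0, 0.05], [0, 0, 0], 1]
    - [[-0.7, 0, 0.05], [0, 0, 0], 1]
    - [[0, 0, 0], [0, 0, 0], 1]

```text
clock: 9.15
tcp_pos: [0.5696, 0.0611, 0.061]
tcp_rot: [0.094, 3.071, -0.012]
wrist_force: [-7.5, 0.5, 4.7]
width: -0.0004
grip_force: 3.6
```

Emit:
arm_command:
  steps:
    - [[-0.7, 0, 0.05], [0, 0, 0], 1]
    - [[-0.7, 0, 0.05], [0, 0, 0], 1]
    - [[0, 0, 0], [0, 0, 0], 1]

```text
clock: 9.45
tcp_pos: [0.5709, 0.061, 0.061]
tcp_rot: [0.094, 3.071, -0.012]
wrist_force: [-6.7, 0.2, 4.7]
width: 0.0
grip_force: 3.6
```

Emit:
arm_command:
  steps:
    - [[-0.7, 0, 0.05], [0, 0, 0], 1]
    - [[-0.7, 0, 0.05], [0, 0, 0], 1]
    - [[0, 0, 0], [0, 0, 0], 1]

```text
clock: 9.75
tcp_pos: [0.5723, 0.0609, 0.061]
tcp_rot: [0.094, 3.071, -0.012]
wrist_force: [-7.1, 0.7, 5.3]
width: -0.0002
grip_force: 3.6
```

Emit:
arm_command:
  steps:
    - [[-0.7, 0, 0.05], [0, 0, 0], 1]
    - [[-0.7, 0, 0.05], [0, 0, 0], 1]
    - [[0, 0, 0], [0, 0, 0], 1]

```text
clock: 10.05
tcp_pos: [0.5737, 0.0608, 0.061]
tcp_rot: [0.094, 3.071, -0.012]
wrist_force: [-7.3, 0.4, 5.7]
width: 0.0001
grip_force: 3.7
```

Emit:
arm_command:
  steps:
    - [[-0.7, 0, 0.05], [0, 0, 0], 1]
    - [[-0.7, 0, 0.05], [0, 0, 0], 1]
    - [[0, 0, 0], [0, 0, 0], 1]

```text
clock: 10.35
tcp_pos: [0.5748, 0.0607, 0.0609]
tcp_rot: [0.094, 3.072, -0.012]
wrist_force: [-7.8, 0.4, 5.7]
width: -0.0001
grip_force: 4.1
```

Emit:
arm_command:
  steps:
    - [[-0.4, 0, 0.02], [0, 0, 0], 1]
    - [[-0.4, 0, 0.02], [0, 0, 0], 1]
    - [[0, 0, 0], [0, 0, 0], 1]

```text
clock: 10.65
tcp_pos: [0.5756, 0.0607, 0.061]
tcp_rot: [0.094, 3.072, -0.012]
wrist_force: [-7.8, 1.2, 6.7]
width: -0.0004
grip_force: 4.1
```

Emit:
arm_command:
  steps:
    - [[-0.4, 0, 0.02], [0, 0, 0], 1]
    - [[-0.4, 0, 0.02], [0, 0, 0], 1]
    - [[0, 0, 0], [0, 0, 0], 1]

```text
clock: 10.95
tcp_pos: [0.5764, 0.0606, 0.061]
tcp_rot: [0.094, 3.072, -0.012]
wrist_force: [-9.3, 0.9, 4.8]
width: -0.0001
grip_force: 4.2
```

Emit:
arm_command:
  steps:
    - [[-0.4, 0, 0.02], [0, 0, 0], 1]
    - [[-0.4, 0, 0.02], [0, 0, 0], 1]
    - [[0, 0, 0], [0, 0, 0], 1]

```text
clock: 11.25
tcp_pos: [0.5771, 0.0606, 0.061]
tcp_rot: [0.093, 3.072, -0.012]
wrist_force: [-9.0, -0.1, 5.9]
width: -0.0001
grip_force: 4.3
```

Emit:
arm_command:
  steps:
    - [[-0.4, 0, 0.02], [0, 0, 0], 1]
    - [[-0.4, 0, 0.02], [0, 0, 0], 1]
    - [[0, 0, 0], [0, 0, 0], 1]

```text
clock: 11.55
tcp_pos: [0.5776, 0.0605, 0.061]
tcp_rot: [0.093, 3.072, -0.013]
wrist_force: [-9.2, 0.6, 6.1]
width: -0.0
grip_force: 4.8
```

Emit:
arm_command:
  steps:
    - [[-0.4, 0, 0.02], [0, 0, 0], 1]
    - [[-0.4, 0, 0.02], [0, 0, 0], 1]
    - [[0, 0, 0], [0, 0, 0], 1]

```text
clock: 11.85
tcp_pos: [0.5781, 0.0605, 0.061]
tcp_rot: [0.093, 3.073, -0.013]
wrist_force: [-10.3, 0.6, 7.6]
width: -0.0
grip_force: 5.3
```

Emit:
arm_command:
  steps:
    - [[-0.3, 0, 0.02], [0, 0, 0], 1]
    - [[-0.2, 0, 0.02], [0, 0, 0], 1]
    - [[0, 0, 0], [0, 0, 0], 1]

```text
clock: 12.15
tcp_pos: [0.5784, 0.0605, 0.061]
tcp_rot: [0.093, 3.073, -0.013]
wrist_force: [-12.4, 1.3, 7.7]
width: -0.0
grip_force: 5.7
```

Emit:
arm_command:
  steps:
    - [[2, 0, -0.1], [0, 0, 0], 1]
    - [[4, 0, -0.3], [0, 0, 0], 1]
    - [[5, 0, -0.3], [0, 0, 0], 1]
    - [[5, 0, -0.3], [0, 0, 0], 1]
    - [[5, 0, -0.3], [0, 0, 0], 1]
    - [[5, 0, -0.3], [0, 0, 0], 1]
    - [[5, 0, -0.3], [0, 0, 0], 1]
    - [[5, 0, -0.3], [0, 0, 0], 1]
    - [[5, 0, -0.3], [0, 0, 0], 1]
    - [[5, 0, -0.3], [0, 0, 0], 1]

```text
clock: 13.15
tcp_pos: [0.5351, 0.0636, 0.0608]
tcp_rot: [0.094, 3.068, -0.01]
wrist_force: [-3.1, -0.1, 2.7]
width: 0.0
grip_force: 1.6
```

Emit:
arm_command:
  steps:
    - [[5, 0, -0.3], [0, 0, 0], 1]
    - [[5, 0, -0.3], [0, 0, 0], 1]
    - [[5, 0, -0.3], [0, 0, 0], 1]
    - [[5, 0, -0.3], [0, 0, 0], 1]
    - [[5, 0, -0.3], [0, 0, 0], 1]
    - [[5, 0, -0.3], [0, 0, 0], 1]
    - [[5, 0, -0.3], [0, 0, 0], 1]
    - [[5, 0, -0.3], [0, 0, 0], 1]
    - [[5, 0, -0.3], [0, 0, 0], 1]
    - [[5, 0, -0.3], [0, 0, 0], 1]
    - [[5, 0, -0.3], [0, 0, 0], 1]
    - [[4, 0, -0.3], [0, 0, 0], 1]

```text
clock: 14.35
tcp_pos: [0.4763, 0.0668, 0.0602]
tcp_rot: [0.095, 3.068, -0.011]
wrist_force: [-0.9, -1.2, -0.4]
width: -0.0001
grip_force: 0.0
```

Run:
```python
from h import *
import cv2
fr()
f=bot.grab_frame("side")[150:300,160:360];cv2.imwrite("pics/p2.png",cv2.resize(f,(800,600),interpolation=cv2.INTER_CUBIC))
# grasp pose for cap: grasp point 32 mm high, TCP 21mm; align yaw
for y in(YAW,.3,.6):
    print(y);plan([.4548,.344,.16],rot(yaw=y))
```

```text
[0.4763 0.0668 0.0602] F [-0.8758 -1.2088 -0.3963] push 0.7942213228129535 j6 0.23583174929032583 clock 14.35
1mm fx in tool [-0.9974 -0.0041  0.0721]
gap 0.08057650082542339 lat -0.0008487657148323508 tipz 0.052970862059938194 TCPx -0.2151248378241558
-0.066
tcp [0.4756 0.0669 0.0601] joints [-0.0853  0.6219 -0.2729  2.3288  0.9291  0.2355  0.2963]
axes
 [[-0.9956  0.0614  0.0711]
 [ 0.0609  0.9981 -0.0095]
 [-0.0716 -0.0051 -0.9974]]
shift mm in current tool [  30.4512  274.768  -103.6982] in target tool [ 39.0493 275.1055 -99.8507] turn [-0.0049  0.0716  0.0047]
0.3
tcp [0.4756 0.0669 0.0601] joints [-0.0853  0.6219 -0.2729  2.3288  0.9291  0.2355  0.2963]
axes
 [[-0.9956  0.0614  0.0711]
 [ 0.0609  0.9981 -0.0095]
 [-0.0716 -0.0051 -0.9974]]
shift mm in current tool [  30.4512  274.768  -103.6982] in target tool [-61.9927 270.8594 -99.8507] turn [-0.018   0.0699 -0.3611]
0.6
tcp [0.4756 0.0669 0.0601] joints [-0.0853  0.6219 -0.2729  2.3288  0.9291  0.2355  0.2963]
axes
 [[-0.9956  0.0614  0.0711]
 [ 0.0609  0.9981 -0.0095]
 [-0.0716 -0.0051 -0.9974]]
shift mm in current tool [  30.4512  274.768  -103.6982] in target tool [-139.2683  240.4417  -99.8507] turn [-0.0286  0.0673 -0.661 ]
```

View pics/p2.png

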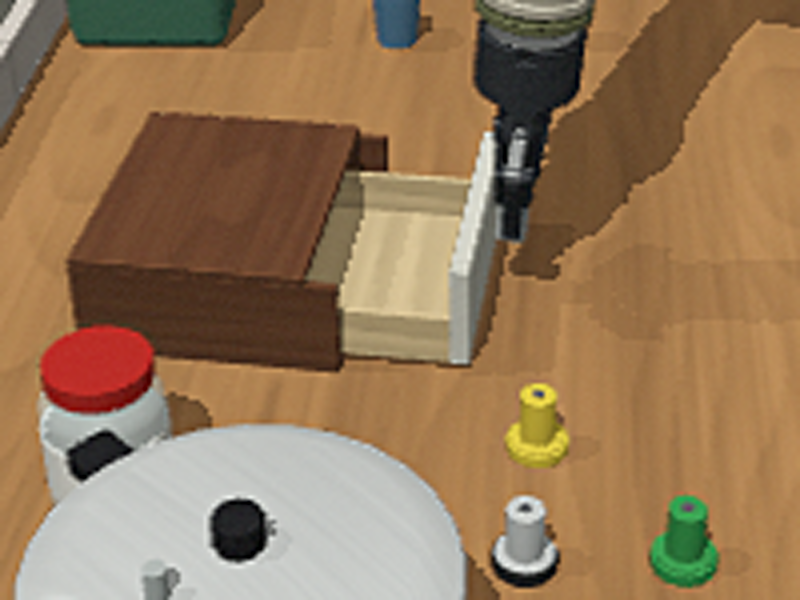

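The drawer is fully open, with its front top edge running from (490,140) to (460,265), and the fingers are clear of it. Next is the cap, approached from above.

Emit:
arm_command:
  steps:
    - [[5, 0, -10], [-0.005, 0.072, 0.005], 1]
    - [[5, 0, -30], [0, 0, 0], -1]
    - [[3, 10, -30], [0, 0, 0], -1]
    - [[2, 25, -30], [0, 0, 0], -1]
    - [[3, 30, 0], [0, 0, 0], -1]
    - [[3, 30, 0], [0, 0, 0], -1]
    - [[3, 30, 0], [0, 0, 0], -1]
    - [[3, 30, 0], [0, 0, 0], -1]
    - [[3, 30, 0], [0, 0, 0], -1]
    - [[3, 30, 0], [0, 0, 0], -1]
    - [[3, 30, 0], [0, 0, 0], -1]
    - [[2, 25, 0], [0, 0, 0], -1]
    - [[2, 5, 0], [0, 0, 0], -1]
    - [[0, 0, 0], [0, 0, 0], -1]

```text
clock: 15.8
tcp_pos: [0.4536, 0.3446, 0.1597]
tcp_rot: [-0.102, -3.14, -0.001]
wrist_force: [-0.5, -0.6, -1.1]
width: 0.0856
grip_force: 0.0
```

```bash
python3 -c "
from h import *
plan([.4548,.344,.024],rot())"
```

```text
tcp [0.4536 0.3446 0.1597] joints [-0.3079  0.5928 -0.6471  2.0041  0.5364  0.7183  0.2172]
axes
 [[-0.9979  0.065  -0.0004]
 [ 0.065   0.9979  0.0003]
 [ 0.0004  0.0003 -1.    ]]
shift mm in current tool [ -1.3017  -0.5833 135.6647] in target tool [ -1.2455  -0.5395 135.6654] turn [ 0.0003 -0.0004  0.0009]
```

Emit:
arm_command:
  steps:
    - [[-1.2, -0.5, 20], [0, 0, 0], -1]
    - [[0, 0, 25], [0, 0, 0], -1]
    - [[0, 0, 25], [0, 0, 0], -1]
    - [[0, 0, 25], [0, 0, 0], -1]
    - [[0, 0, 20], [0, 0, 0], -1]
    - [[0, 0, 12], [0, 0, 0], -1]
    - [[0, 0, 8.5], [0, 0, 0], -1]
    - [[0, 0, 0], [0, 0, 0], -1]
    - [[0, 0, 0], [0, 0, 0], 1]
    - [[0, 0, 0], [0, 0, 0], 1]
    - [[0, 0, 0], [0, 0, 0], 1]
    - [[0, 0, 0], [0, 0, 0], 1]
    - [[0, 0, 0], [0, 0, 0], 1]
    - [[0, 0, 0], [0, 0, 0], 1]
  grip_force: 30

```text
clock: 17.2
tcp_pos: [0.4553, 0.3439, 0.0249]
tcp_rot: [0.104, 3.139, 0.002]
wrist_force: [-0.3, -0.4, 4.9]
width: 0.0236
grip_force: 29.2
```

Emit:
arm_command:
  steps:
    - [[0, 0, -5], [0, 0, 0], 1]
    - [[0, 0, -15], [0, 0, 0], 1]
    - [[0, 0, -25], [0, 0, 0], 1]
    - [[0, 0, -30], [0, 0, 0], 1]
    - [[0, 0, -25], [0, 0, 0], 1]
    - [[0, 0, -20], [0, 0, 0], 1]
    - [[0, 0, -10], [0, 0, 0], 1]
    - [[0, 0, 0], [0, 0, 0], 1]

```text
clock: 18.0
tcp_pos: [0.4555, 0.3437, 0.1555]
tcp_rot: [0.105, 3.139, 0.002]
wrist_force: [-0.3, 1.0, -0.8]
width: 0.023
grip_force: 29.5
```

Run:
```python
from h import *
p=C-.143*fx; print(p); plan([p[0],p[1],.0385],rot())
import cv2
s=bot.state();print(s["width"],s["wrist_force"])
f=bot.grab_frame("side")[150:300,160:360];cv2.imwrite("pics/p3.png",cv2.resize(f,(800,600),interpolation=cv2.INTER_CUBIC))
```

```text
[0.5483 0.0629 0.    ]
tcp [0.4555 0.3437 0.1555] joints [-0.3064  0.599  -0.6453  2.0066  0.5471  0.7103  0.2095]
axes
 [[-0.9978  0.0667  0.0014]
 [ 0.0667  0.9978  0.0014]
 [-0.0013  0.0015 -1.    ]]
shift mm in current tool [-111.1382 -274.0943  116.6873] in target tool [-111.075  -274.0007  116.9671] turn [ 0.0015  0.0013 -0.0008]
0.02297230282894709 [-0.3147  1.033  -0.8041]
```

View pics/p3.png

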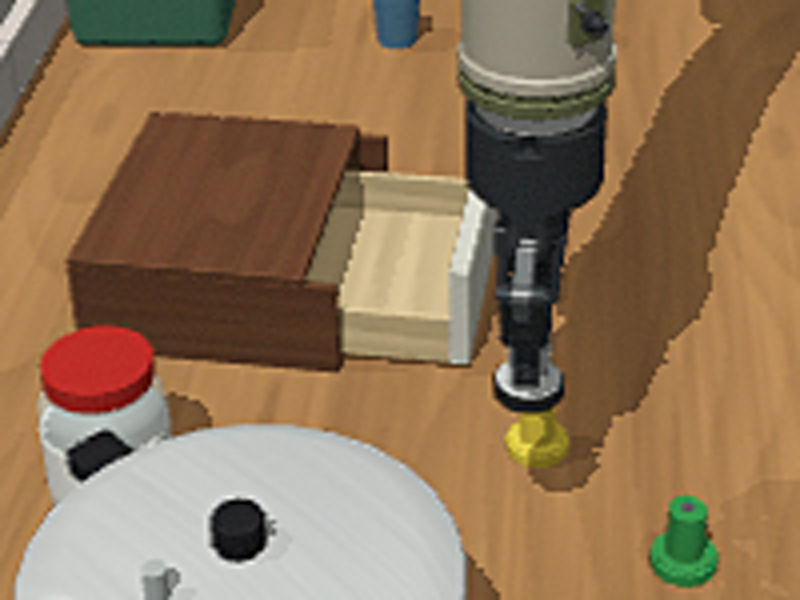

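The cap is held upright at (528,385). I'll carry it over to the tray.

Emit:
arm_command:
  steps:
    - [[-5, -12, 0], [0, 0, 0], 1]
    - [[-10, -26, 0], [0, 0, 0], 1]
    - [[-12, -29, 0], [0, 0, 0], 1]
    - [[-12, -29, 0], [0, 0, 0], 1]
    - [[-12, -29, 0], [0, 0, 0], 1]
    - [[-12, -29, 0], [0, 0, 0], 1]
    - [[-12, -29, 0], [0, 0, 0], 1]
    - [[-12, -29, 0], [0, 0, 0], 1]
    - [[-11, -28, 0], [0, 0, 0], 1]
    - [[-8, -22, 0], [0, 0, 0], 1]
    - [[-5, -12, 0], [0, 0, 0], 1]
    - [[0, 0, 0], [0, 0, 0], 1]
    - [[0, 0, 20], [0, 0, 0], 1]
    - [[0, 0, 20], [0, 0, 0], 1]
    - [[0, 0, 20], [0, 0, 0], 1]
    - [[0, 0, 0], [0, 0, 0], 1]

```text
clock: 19.65
tcp_pos: [0.5459, 0.0641, 0.0921]
tcp_rot: [-0.1, -3.136, -0.001]
wrist_force: [-0.2, 0.2, -0.3]
width: 0.023
grip_force: 29.6
```

Run:
```python
from h import *
p=C-.143*fx; plan([p[0],p[1],.0385],rot()); print(bot.state()["wrist_force"])
```

```text
tcp [0.5459 0.0641 0.0921] joints [ 0.1765  0.6689 -0.5828  2.0919  0.6726  0.5764  0.6158]
axes
 [[-0.9979  0.0639 -0.0042]
 [ 0.0639  0.998   0.0006]
 [ 0.0042  0.0003 -1.    ]]
shift mm in current tool [-2.6577 -1.0269 53.6287] in target tool [-2.4339 -1.0043 53.6398] turn [ 0.0003 -0.0042  0.002 ]
[-0.2454  0.2313 -0.2556]
```

Emit:
arm_command:
  steps:
    - [[-2.5, -1, 12], [0, 0, 0], 1]
    - [[0, 0, 15], [0, 0, 0], 1]
    - [[0, 0, 12], [0, 0, 0], 1]
    - [[0, 0, 7], [0, 0, 0], 1]
    - [[0, 0, 4], [0, 0, 0], 1]
    - [[0, 0, 2], [0, 0, 0], 1]
    - [[0, 0, 1], [0, 0, 0], 1]
    - [[0, 0, 0], [0, 0, 0], 1]

```text
clock: 20.45
tcp_pos: [0.5502, 0.0617, 0.0414]
tcp_rot: [0.104, 3.14, 0.001]
wrist_force: [-0.2, -0.7, -1.7]
width: 0.0233
grip_force: 29.6
```

Emit:
arm_command:
  steps:
    - [[0, 0, 1], [0, 0, 0], 1]
    - [[0, 0, 1], [0, 0, 0], 1]
    - [[0, 0, 0], [0, 0, 0], 1]

```text
clock: 20.75
tcp_pos: [0.5502, 0.0616, 0.0393]
tcp_rot: [-0.104, -3.14, -0.001]
wrist_force: [0.5, 0.3, -1.1]
width: 0.0235
grip_force: 29.6
```

Emit:
arm_command:
  steps:
    - [[0, 0, 0.7], [0, 0, 0], 1]
    - [[0, 0, 0.7], [0, 0, 0], 1]
    - [[0, 0, 0], [0, 0, 0], 1]

```text
clock: 21.05
tcp_pos: [0.5502, 0.0616, 0.038]
tcp_rot: [0.104, 3.14, 0.0]
wrist_force: [-0.2, 0.2, 1.5]
width: 0.0232
grip_force: 29.9
```

Emit:
arm_command:
  steps:
    - [[0, 0, 0], [0, 0, 0], 0.2]
    - [[0, 0, 0], [0, 0, 0], -0.1]
    - [[0, 0, 0], [0, 0, 0], -0.3]
    - [[0, 0, 0], [0, 0, 0], -0.3]
    - [[0, 0, -5], [0, 0, 0], -0.3]
    - [[0, 0, -15], [0, 0, 0], -0.3]
    - [[0, 0, -25], [0, 0, 0], -0.3]
    - [[0, 0, -25], [0, 0, 0], -0.3]
    - [[0, 0, -25], [0, 0, 0], -0.3]
    - [[0, 0, -20], [0, 0, 0], -0.3]
    - [[0, 0, 0], [0, 0, 0], 1]

```text
clock: 22.15
tcp_pos: [0.5513, 0.0619, 0.1555]
tcp_rot: [0.105, 3.136, 0.002]
wrist_force: [1.1, -0.6, -0.2]
width: 0.0422
grip_force: 0.0
```

Emit:
arm_command:
  steps:
    - [[15, 0, 0], [0, 0, 0], 1]
    - [[25, 0, 0], [0, 0, 0], 1]
    - [[25, 0, 0], [0, 0, 0], 1]
    - [[20, 0, 0], [0, 0, 0], 1]
    - [[10, 0, 0], [0, 0, 0], 1]
    - [[0, 0, 0], [0, 0, 0], 1]

```text
clock: 22.75
tcp_pos: [0.4543, 0.0678, 0.1527]
tcp_rot: [-0.103, -3.139, 0.0]
wrist_force: [-0.6, 0.0, 0.1]
width: -0.0001
grip_force: 0.0
```

Run:
```python
from h import *
import cv2
f=bot.grab_frame("side")[150:300,160:360];cv2.imwrite("pics/p4.png",cv2.resize(f,(800,600),interpolation=cv2.INTER_CUBIC))
print(bot.state()["width"]);Rt=rot(tilt=.07)
plan([.476,.0668,.0602],Rt)
```

```text
5.093006730993892e-05
tcp [0.4556 0.0679 0.1528] joints [ 0.2187  0.501  -0.6738  2.244   0.5853  0.5727  0.6043]
axes
 [[-0.9978  0.066  -0.0001]
 [ 0.066   0.9978  0.0003]
 [ 0.0001  0.0003 -1.    ]]
shift mm in current tool [-20.4248   0.1824  92.5926] in target tool [-13.89     0.2128  93.7957] turn [ 0.0003 -0.0701 -0.    ]
```

View pics/p4.png

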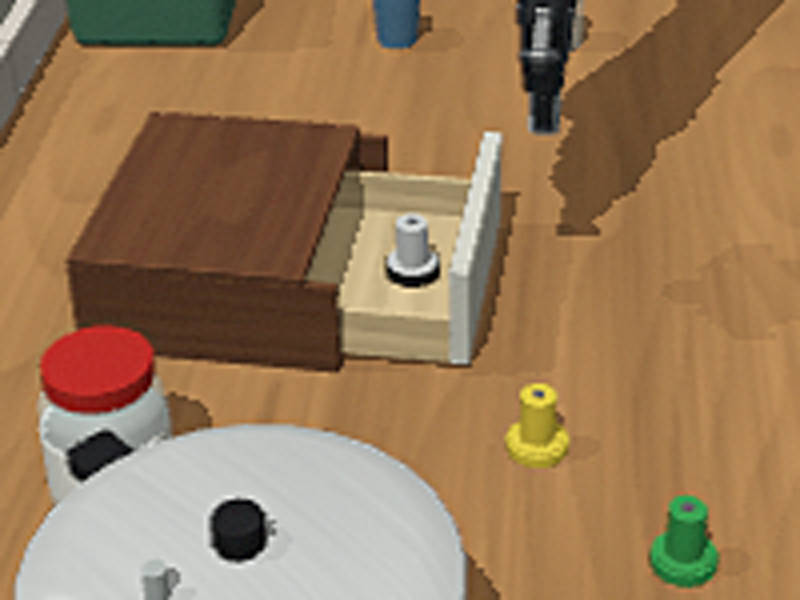

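The cap stands upright in the tray at (412,250). Now I'll lower the fingers in front of the panel and press it shut.

Emit:
arm_command:
  steps:
    - [[0, 0, 0], [0, -0.07, 0], 1]
    - [[0, 0, 18], [0, 0, 0], 1]
    - [[0, 0, 22], [0, 0, 0], 1]
    - [[0, 0, 22], [0, 0, 0], 1]
    - [[0, 0, 18], [0, 0, 0], 1]
    - [[0, 0, 10], [0, 0, 0], 1]
    - [[-1, 0, 0], [0, 0, 0], 1]
    - [[-3, 0, 0.2], [0, 0, 0], 1]
    - [[-3, 0, 0.2], [0, 0, 0], 1]
    - [[-3, 0, 0.2], [0, 0, 0], 1]
    - [[0, 0, 0], [0, 0, 0], 1]

```text
clock: 23.9
tcp_pos: [0.4725, 0.0666, 0.0636]
tcp_rot: [0.104, 3.069, -0.002]
wrist_force: [0.9, -0.1, 0.3]
width: 0.0002
grip_force: 0.0
```

```bash
python3 -c "
from h import *
fr()"
```

```text
[0.4725 0.0666 0.0636] F [ 0.9485 -0.1357  0.3233] push -0.9553930966693679 j6 0.26275046846585143 clock 23.9
1mm fx in tool [-0.9975  0.0016  0.071 ]
gap 0.08429931579405747 lat -0.001352757975899598 tipz 0.056408064348105316 TCPx -0.21883918448736328
```

Emit:
arm_command:
  steps:
    - [[-1.5, 0, 0.1], [0, 0, 0], 1]
    - [[-1.5, 0, 0.1], [0, 0, 0], 1]
    - [[-1.5, 0, 0.1], [0, 0, 0], 1]
    - [[-1, 0, 0.07], [0, 0, 0], 1]
    - [[-1, 0, 0.07], [0, 0, 0], 1]
    - [[-1, 0, 0.07], [0, 0, 0], 1]
    - [[-1, 0, 0.07], [0, 0, 0], 1]
    - [[-1, 0, 0.07], [0, 0, 0], 1]
    - [[-1, 0, 0.07], [0, 0, 0], 1]
    - [[-1, 0, 0.07], [0, 0, 0], 1]
    - [[-1, 0, 0.07], [0, 0, 0], 1]
    - [[-1, 0, 0.07], [0, 0, 0], 1]
    - [[-1, 0, 0.07], [0, 0, 0], 1]
    - [[-1, 0, 0.07], [0, 0, 0], 1]
    - [[-1, 0, 0.07], [0, 0, 0], 1]

```text
clock: 25.4
tcp_pos: [0.4869, 0.0658, 0.063]
tcp_rot: [0.101, 3.072, -0.003]
wrist_force: [-4.7, 1.1, 3.4]
width: 0.0001
grip_force: 2.7
```

Emit:
arm_command:
  steps:
    - [[-1.5, 0, 0.1], [0, 0, 0], 1]
    - [[-2, 0, 0.14], [0, 0, 0], 1]
    - [[-2, 0, 0.14], [0, 0, 0], 1]
    - [[-2, 0, 0.14], [0, 0, 0], 1]
    - [[-2, 0, 0.14], [0, 0, 0], 1]
    - [[-2, 0, 0.14], [0, 0, 0], 1]
    - [[-2, 0, 0.14], [0, 0, 0], 1]
    - [[-2, 0, 0.14], [0, 0, 0], 1]
    - [[-2, 0, 0.14], [0, 0, 0], 1]
    - [[-2, 0, 0.14], [0, 0, 0], 1]

```text
clock: 26.4
tcp_pos: [0.5062, 0.0644, 0.063]
tcp_rot: [0.101, 3.072, -0.004]
wrist_force: [-6.2, 1.1, 4.3]
width: 0.0002
grip_force: 3.2
```

Emit:
arm_command:
  steps:
    - [[-2.5, 0, 0.18], [0, 0, 0], 1]
    - [[-2.5, 0, 0.18], [0, 0, 0], 1]
    - [[-2.5, 0, 0.18], [0, 0, 0], 1]
    - [[-2.5, 0, 0.18], [0, 0, 0], 1]
    - [[-2.5, 0, 0.18], [0, 0, 0], 1]
    - [[-2.5, 0, 0.18], [0, 0, 0], 1]
    - [[-2.5, 0, 0.18], [0, 0, 0], 1]
    - [[-2.5, 0, 0.18], [0, 0, 0], 1]
    - [[-2.5, 0, 0.18], [0, 0, 0], 1]
    - [[-2.5, 0, 0.18], [0, 0, 0], 1]
    - [[-2.5, 0, 0.18], [0, 0, 0], 1]
    - [[-2.5, 0, 0.18], [0, 0, 0], 1]
    - [[-2.5, 0, 0.18], [0, 0, 0], 1]
    - [[-2.5, 0, 0.18], [0, 0, 0], 1]
    - [[-2.5, 0, 0.18], [0, 0, 0], 1]
    - [[-2.5, 0, 0.18], [0, 0, 0], 1]
    - [[-2.5, 0, 0.18], [0, 0, 0], 1]
    - [[-2.5, 0, 0.18], [0, 0, 0], 1]
    - [[-1.5, 0, 0.1], [0, 0, 0], 1]
    - [[-1.5, 0, 0.1], [0, 0, 0], 1]

```text
clock: 28.4
tcp_pos: [0.5537, 0.061, 0.0628]
tcp_rot: [0.102, 3.073, -0.005]
wrist_force: [-8.5, 0.4, 5.0]
width: -0.0003
grip_force: 3.8
```

Emit:
arm_command:
  steps:
    - [[-1.2, 0, 0.08], [0, 0, 0], 1]
    - [[-1.2, 0, 0.08], [0, 0, 0], 1]
    - [[-1.2, 0, 0.08], [0, 0, 0], 1]
    - [[-1.2, 0, 0.08], [0, 0, 0], 1]
    - [[-1, 0, 0.07], [0, 0, 0], 1]
    - [[-0.8, 0, 0.06], [0, 0, 0], 1]
    - [[-0.7, 0, 0.05], [0, 0, 0], 1]
    - [[-0.7, 0, 0.05], [0, 0, 0], 1]
    - [[0, 0, 0], [0, 0, 0], 1]

```text
clock: 29.3
tcp_pos: [0.5618, 0.0604, 0.0628]
tcp_rot: [0.102, 3.073, -0.005]
wrist_force: [-6.8, 0.2, 5.3]
width: -0.0002
grip_force: 3.4
```

Emit:
arm_command:
  steps:
    - [[-0.6, 0, 0.04], [0, 0, 0], 1]
    - [[-0.6, 0, 0.04], [0, 0, 0], 1]
    - [[-0.6, 0, 0.04], [0, 0, 0], 1]
    - [[0, 0, 0], [0, 0, 0], 1]

```text
clock: 29.7
tcp_pos: [0.5636, 0.0602, 0.0628]
tcp_rot: [0.102, 3.073, -0.005]
wrist_force: [-7.2, -0.0, 4.3]
width: -0.0001
grip_force: 3.5
```

Emit:
arm_command:
  steps:
    - [[-0.5, 0, 0.04], [0, 0, 0], 1]
    - [[-0.5, 0, 0.04], [0, 0, 0], 1]
    - [[-0.5, 0, 0.04], [0, 0, 0], 1]
    - [[0, 0, 0], [0, 0, 0], 1]

```text
clock: 30.1
tcp_pos: [0.565, 0.0602, 0.0628]
tcp_rot: [0.102, 3.073, -0.005]
wrist_force: [-6.8, -0.2, 5.2]
width: -0.0002
grip_force: 3.5
```

Emit:
arm_command:
  steps:
    - [[-0.5, 0, 0.04], [0, 0, 0], 1]
    - [[-0.5, 0, 0.04], [0, 0, 0], 1]
    - [[-0.5, 0, 0.04], [0, 0, 0], 1]
    - [[0, 0, 0], [0, 0, 0], 1]

```text
clock: 30.5
tcp_pos: [0.5665, 0.0601, 0.0628]
tcp_rot: [0.102, 3.073, -0.005]
wrist_force: [-7.6, 0.1, 4.6]
width: 0.0001
grip_force: 3.5
```

Emit:
arm_command:
  steps:
    - [[-0.5, 0, 0.04], [0, 0, 0], 1]
    - [[-0.5, 0, 0.04], [0, 0, 0], 1]
    - [[-0.5, 0, 0.04], [0, 0, 0], 1]
    - [[0, 0, 0], [0, 0, 0], 1]

```text
clock: 30.9
tcp_pos: [0.568, 0.06, 0.0628]
tcp_rot: [0.102, 3.073, -0.005]
wrist_force: [-7.0, -0.0, 6.1]
width: 0.0001
grip_force: 3.6
```

Emit:
arm_command:
  steps:
    - [[-0.5, 0, 0.04], [0, 0, 0], 1]
    - [[-0.5, 0, 0.04], [0, 0, 0], 1]
    - [[-0.5, 0, 0.04], [0, 0, 0], 1]
    - [[0, 0, 0], [0, 0, 0], 1]

```text
clock: 31.3
tcp_pos: [0.5695, 0.0598, 0.0627]
tcp_rot: [0.102, 3.073, -0.005]
wrist_force: [-7.4, 0.3, 5.5]
width: 0.0003
grip_force: 3.6
```

Emit:
arm_command:
  steps:
    - [[-0.5, 0, 0.04], [0, 0, 0], 1]
    - [[-0.5, 0, 0.04], [0, 0, 0], 1]
    - [[-0.5, 0, 0.04], [0, 0, 0], 1]
    - [[0, 0, 0], [0, 0, 0], 1]

```text
clock: 31.7
tcp_pos: [0.5708, 0.0598, 0.0627]
tcp_rot: [0.102, 3.073, -0.005]
wrist_force: [-7.7, 1.0, 5.3]
width: -0.0001
grip_force: 3.8
```

Emit:
arm_command:
  steps:
    - [[-0.5, 0, 0.04], [0, 0, 0], 1]
    - [[-0.5, 0, 0.04], [0, 0, 0], 1]
    - [[-0.3, 0, 0.02], [0, 0, 0], 1]
    - [[0, 0, 0], [0, 0, 0], 1]

```text
clock: 32.1
tcp_pos: [0.572, 0.0597, 0.0627]
tcp_rot: [0.102, 3.074, -0.005]
wrist_force: [-8.3, 1.3, 6.4]
width: 0.0001
grip_force: 4.1
```

Emit:
arm_command:
  steps:
    - [[-0.4, 0, 0.03], [0, 0, 0], 1]
    - [[-0.4, 0, 0.03], [0, 0, 0], 1]
    - [[0, 0, 0], [0, 0, 0], 1]

```text
clock: 32.4
tcp_pos: [0.5728, 0.0596, 0.0627]
tcp_rot: [0.102, 3.074, -0.005]
wrist_force: [-8.0, 0.5, 5.8]
width: 0.0
grip_force: 4.1
```

Emit:
arm_command:
  steps:
    - [[-0.4, 0, 0.03], [0, 0, 0], 1]
    - [[-0.4, 0, 0.03], [0, 0, 0], 1]
    - [[0, 0, 0], [0, 0, 0], 1]

```text
clock: 32.7
tcp_pos: [0.5734, 0.0596, 0.0627]
tcp_rot: [0.102, 3.074, -0.005]
wrist_force: [-7.9, 0.4, 5.6]
width: 0.0001
grip_force: 4.4
```

Emit:
arm_command:
  steps:
    - [[-0.4, 0, 0.03], [0, 0, 0], 1]
    - [[-0.4, 0, 0.03], [0, 0, 0], 1]
    - [[0, 0, 0], [0, 0, 0], 1]

```text
clock: 33.0
tcp_pos: [0.5739, 0.0595, 0.0627]
tcp_rot: [0.101, 3.074, -0.005]
wrist_force: [-10.0, 0.3, 6.2]
width: -0.0
grip_force: 4.9
```

Emit:
arm_command:
  steps:
    - [[-0.4, 0, 0.03], [0, 0, 0], 1]
    - [[-0.4, 0, 0.03], [0, 0, 0], 1]
    - [[0, 0, 0], [0, 0, 0], 1]

```text
clock: 33.3
tcp_pos: [0.5744, 0.0595, 0.0626]
tcp_rot: [0.101, 3.075, -0.006]
wrist_force: [-10.0, 0.6, 7.9]
width: 0.0002
grip_force: 5.4
```

Emit:
arm_command:
  steps:
    - [[-0.4, 0, 0.03], [0, 0, 0], 1]
    - [[-0.2, 0, 0.01], [0, 0, 0], 1]
    - [[0, 0, 0], [0, 0, 0], 1]

```text
clock: 33.6
tcp_pos: [0.5748, 0.0595, 0.0626]
tcp_rot: [0.101, 3.075, -0.006]
wrist_force: [-12.1, -0.2, 9.1]
width: 0.0
grip_force: 5.9
```

Tripped at 12 N. I'll back away slowly.

Emit:
arm_command:
  steps:
    - [[1, 0, -0.1], [0, 0, 0], 1]
    - [[2, 0, -0.14], [0, 0, 0], 1]
    - [[2, 0, -0.14], [0, 0, 0], 1]
    - [[2, 0, -0.14], [0, 0, 0], 1]
    - [[2, 0, -0.14], [0, 0, 0], 1]
    - [[2, 0, -0.14], [0, 0, 0], 1]
    - [[2, 0, -0.14], [0, 0, 0], 1]
    - [[2, 0, -0.14], [0, 0, 0], 1]
    - [[2, 0, -0.14], [0, 0, 0], 1]
    - [[2, 0, -0.14], [0, 0, 0], 1]
    - [[3, 0, -0.2], [0, 0, 0], 1]
    - [[5, 0, -0.3], [0, 0, 0], 1]
    - [[0, 0, 0], [0, 0, 0], 1]

```text
clock: 34.9
tcp_pos: [0.5508, 0.0617, 0.0631]
tcp_rot: [0.101, 3.07, -0.003]
wrist_force: [-0.4, 0.1, 0.5]
width: -0.0002
grip_force: 0.0
```

Emit:
arm_command:
  steps:
    - [[8, 0, -0.5], [0, 0, 0], 1]
    - [[8, 0, -0.5], [0, 0, 0], 1]
    - [[10, 0, -0.7], [0, 0, 0], 1]
    - [[10, 0, -0.7], [0, 0, 0], 1]
    - [[10, 0, -0.7], [0, 0, 0], 1]
    - [[10, 0, -0.7], [0, 0, 0], 1]
    - [[5, 0, -10], [0, 0, 0], 1]
    - [[5, 0, -25], [0, 0, 0], 1]
    - [[5, 0, -25], [0, 0, 0], 1]
    - [[0, 0, -20], [0, 0, 0], 1]
    - [[0, 0, 0], [0, 0, 0], 1]

```text
clock: 36.0
tcp_pos: [0.4751, 0.0668, 0.1442]
tcp_rot: [0.102, 3.066, -0.002]
wrist_force: [0.2, 0.7, -1.0]
width: -0.0002
grip_force: 0.0
```

Run:
```python
from h import *
import cv2
f=bot.grab_frame("side")[150:300,160:360];cv2.imwrite("pics/p5.png",cv2.resize(f,(800,600),interpolation=cv2.INTER_CUBIC))
print(bot.state()["wrist_force"])
```

```text
[ 0.2923 -0.0507 -0.9483]
```

View pics/p5.png

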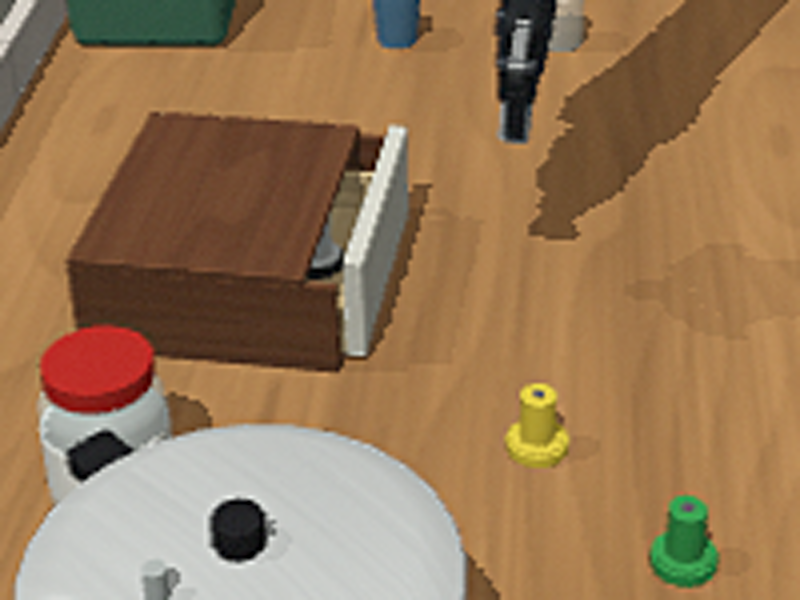

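The drawer is latched shut, with its front back at its starting position (400,130)–(355,350). The cap's foot shows inside at (325,260), and the fingers are clear.

```bash
python3 -c "
from plant import bot
print(bot.job_done())"
```

```text
the job is handed in; nothing more can be done
None
```

The drawer was pressed open, the cap set down gently inside and the front pressed shut until it latched (highest push force I read about 12.5 N), and the job was handed in at about 36 s; one flaw is that joint 6 briefly read 0.107 rad, just under its 0.11 limit, early on.

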